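# Calibrate the colour probe and hold it over the fresh print

### The job

Take the hand-held colour probe, calibrate it by pressing its foot squarely down on the middle of the white tile and then of the dark tile (a short moment each, so that the sprung tile visibly sinks), and carry it across to the fresh print, clear of the carton stack and over the tray rim. Finish there still holding it, steady and upright, with its foot hovering about a centimetre above the middle of the pink patch and its long side lined up with the patch's long side. Never touch the print or its tray, do not bump the carton stack, and leave the bottle, tape roll and note block where they are.

Things in the scene. Friction and masses are not known exactly. Their poses are not given: they have to be found in the camera images.
- probe_center (a point): the hand-held colour probe: an upright grey block, 80 mm tall overall, loose, standing on its foot on the table. Its body is 34 mm (x, grip across this) by 50 mm (y, the long way) from 12 to 70 mm up, flat sides; the dark head above it is 28 by 48 mm, with a small screen and a green button on top; the black rubber foot below it is 26 mm (x) by 42 mm (y). About 0.2 kg. This point is its middle, 40 mm above the underside of its foot; z up
- probe_foot (a point): middle of the flat underside of the probe's rubber foot, the measuring face; axes as those of the probe, y the long way
- probe: the same probe, origin in the middle of the underside of its foot, axes as above
- white_top (a point): middle of the top of the white calibration tile: a round white disc 56 mm across on a silver puck 76 mm across, fixed to the table. The disc's top is 25 mm above the table, 7 mm above the silver rim, and sinks straight down up to 5 mm on a spring (1.2 N to start, 4.2 N fully down). Which puck stands where changes
- dark_top (a point): middle of the top of the dark calibration tile: a round nearly black disc, otherwise the same as the white one
- white_tile (a joint): how far the white tile is pushed down, m: 0 up, 0.005 fully down
- dark_tile (a joint): how far the dark tile is pushed down, m: 0 up, 0.005 fully down
- pink_mid (a point): the pink patch, the one to measure: thin printed rectangle 34 mm (x) by 56 mm (y, its long side), top face flat; this point is the middle of its top face, z up. The three patches lie side by side on the print with long sides parallel, centres 46 mm apart, in an order that changes.
- mint_mid (a point): the green patch: thin printed rectangle 34 mm (x) by 56 mm (y, its long side), top face flat; this point is the middle of its top face, z up. The three patches lie side by side on the print with long sides parallel, centres 46 mm apart, in an order that changes.
- orange_mid (a point): the orange patch: thin printed rectangle 34 mm (x) by 56 mm (y, its long side), top face flat; this point is the middle of its top face, z up. The three patches lie side by side on the print with long sides parallel, centres 46 mm apart, in an order that changes.
- pink_patch: the pink patch, origin in the middle of its underside, 1 mm below its top; axes as above
- mint_patch: the green patch, likewise
- orange_patch: the orange patch, likewise
- tray: white open tray, fixed, 180 mm (x) by 140 mm (y), walls 4 mm thick and 28 mm high; origin in the middle of its underside. The fresh print lies flat in it; the tops of the patches are 7 mm above the table
- cartons: stack of flat brown mailer cartons between the pucks and the tray, fixed, 182 mm (x) by 70 mm (y), 90 mm high; origin in the middle of its underside
- bottle_center (a point): closed clear bottle with a pink label, 48 mm across, 120 mm tall, loose bystander; this point is half-way up
- tape_center (a point): roll of brown packing tape lying flat, 96 mm across, 45 mm high, loose bystander; this point is its middle, half-way up
- notes_center (a point): block of coloured notes, 76 by 76 mm, 30 mm high, loose bystander; this point is its middle, half-way up

How it is judged (in metres and radians):
On the way, in this order (a step that is already met when the one before it is completed fails the run):
1. the held probe's foot presses the white tile down by more than 2 mm, upright and within 12 mm of its middle (value of joint white_tile above 0.002 m and distance between probe_foot and white_top below 0.012 m and angle between probe_foot's own z axis and vertical below 0.15 rad and contact force between the fingers and probe above 1 N), for 0.15 s.
2. the held probe's foot then presses the dark tile down by more than 2 mm, upright and within 12 mm of its middle (value of joint dark_tile above 0.002 m and distance between probe_foot and dark_top below 0.012 m and angle between probe_foot's own z axis and vertical below 0.15 rad and contact force between the fingers and probe above 1 N), for 0.15 s.
At the end, for the whole second after the job is handed in: Probe held still and upright (0.12 rad), foot 3 to 20 mm above the pink patch, within 10 mm of its middle, long sides parallel within 0.16 rad either way round; nothing touches tray or patch; tiles up; bottle, tape and notes within 15 mm of their starts (z of probe_foot in the frame of pink_mid between 0.003 and 0.02 m and horizontal distance between probe_foot and pink_mid below 0.01 m and angle between the y axis of probe_foot and the y axis of pink_mid, either way round below 0.16 rad and angle between probe_foot's own z axis and vertical below 0.12 rad and linear speed of probe below 0.02 m/s and contact force between the fingers and probe above 1 N and contact force between anything else and tray below 0.1 N and contact force between anything else and pink_patch below 0.1 N and value of joint each of white_tile, dark_tile below 0.001 m and distance of each of bottle_center, tape_center, notes_center from where it was at the start of the episode below 0.015 m); the arm keeps its last pose, push and grip.
It fails at once if the fresh print or its tray is touched (contact force between anything else and tray above 0.5 N or contact force between anything else and pink_patch above 0.5 N or contact force between anything else and mint_patch above 0.5 N or contact force between anything else and orange_patch above 0.5 N).
It fails at once if the carton stack is bumped (contact force between anything else and cartons above 2 N).
It fails at once if the bottle is disturbed (distance of bottle_center from where it was at the start of the episode above 0.015 m).
It fails at once if the tape roll is disturbed (distance of tape_center from where it was at the start of the episode above 0.015 m).
It fails at once if the note block is disturbed (distance of notes_center from where it was at the start of the episode above 0.015 m).
It also fails if it takes over 56 s, if anything falls off the work surface, if the arm or the gripper's body presses on something with over 40 N, if the wrist force passes 120 N, or if a joint passes its speed limit or range.

### The arm

A 6-joint arm with a two-finger parallel gripper is mounted at the origin on the work surface. World frame = base frame: x ahead of the robot, y to its left, z up, the work surface at z = 0. Lengths are in m, angles in degrees, forces in N, time in s.
With the tool pointing down it reaches from about 0.25 to 0.725 m from the base axis. Payload 9.7 kg.
Tool frame: the origin (TCP) lies midway between the tips of the shut fingers; the grasp point (between the pads) lies 19 mm behind it; z points along the fingers, y is the direction in which the jaws open and shut (so a half turn about z gives the same grasp; the last joint's range is limited). The gripper opens to 85 mm and grips with 20 to 120 N. Pads are 22 mm wide; open, the fingers measure 114 mm over their backs; the gripper's body (76 mm by 85 mm) begins 54 mm behind the grasp point. The pads swing forward as they close: fully open they stand 13 mm farther back than shut.
Start: joints at [66.807, 4.979, 10.078, 95.1, 0, 90], TCP at [0.217, 0.506, 0.208] pointing down, gripper open.
Joint ranges: [-179.16, 179.16], [-48.56, 103.87], [-65.8, 70.77], [-126.05, 130.52], [-82.76, 87.17], [-180, 180]. Speed limits (degrees/s): [127.2, 127.2, 147.25, 180, 180, 180].

### API

Orientations are given as [roll, pitch, yaw] about the fixed x, y, z axes, in that order (R = Rz(yaw) Ry(pitch) Rx(roll)).
In Python, from workcell import bot, camera, recognise gives the robot as it stands. The module is installed in compiled form; this text tells all that it offers.
- The arm moves only by the tool apply_moves, never from a script. Its argument "targets" is one flat list of numbers, 7 for each row, row after row: the shift along the world's x, y, z in units of 30 mm (1.0 is 30 mm), then the turn, a rotation vector about the world's x, y, z in units of 6 degrees (1.0 is 6 degrees), then the opening, from 0 (shut) to 1 (fully open). A call has 1 to 5 rows; each row is the pose to reach, as a shift and turn from the pose commanded when the call began; what a row does not reach only later rows make up. A row lasts 1/10 s, in which the tool goes at most 50 mm and 8.59 degrees, less where a joint would pass 70% of its speed; a pose out of reach is approached as far as the arm can. A call with a gripper value outside its range is refused whole. The fingers move at their own pace and stop on an object; "newtons" is the grip in N (left out, the last holds). Time passes only in rows, so rows that repeat a pose let the fingers close. It gives the time, the measured TCP pose, the force and the opening at its end, in the units of the state.
- bot.get_obs(): the state, without advancing time (a new reading comes with each control period).
- camera(name): name is "scene" or "top" or "wrist"; returns a dict with "img" (420x560x3 uint8, red, green, blue), "intrinsics" (3x3 intrinsics, pixels), "origin" and "rotation" of the camera in the world. Camera axes: x right, y up, looking along -z (the intrinsics and any distortion apply to the point x, -y, -z); pixel columns grow to the right and rows downward; lengths in m; the calibration is good to about 2 mm. A picture is of the moment at which its call begins. There is no depth.
- bot.job_done(): hands the job in, once; it reports no verdict.
Trained networks look in the newest picture that a camera, given by its name, has taken for a name from the list of things; names that differ only in an ending like _2 or _b are one class to them, and where a whole thing is asked for, a point or a joint stands for the part that bears it (a point fixed in the world has none). Each returns a list of dicts, best first, with "conf" (0 to 1); they miss things now and then, are a little off and sometimes report something else, mostly with a low value. They report only what shows in the picture. A call takes as long as a camera call.
- recognise(query, camera): "box" ([left, top, right, bottom] in pixels, round what is visible of it).
The state is a dict: "time": time; "q": joint angles; "qd": joint speeds; "joint_efforts": joint torques, N m; "ee_pos": TCP position; "tcp_rot": TCP orientation; "wrist_force": force on the tool from outside, world axes, zero at the start; "torque": the same for the moment, N m; "opening": finger opening in m.
Only numpy, scipy, OpenCV 4.12 (cv2) and the standard library are available. Lean on these libraries where they do the work, as an engineer would, in place of code of your own. Each camera call takes 0.05 s, during which the arm holds its last target.

## Working session

There is one attempt and no reset: what is moved stays moved. The work goes in short steps, Python scripts to look and compute and a tool call to move; the robot and the scene stay as the last step left them, time stands still between calls to the robot, and variables do not carry over. Pictures are saved under pics/ and viewed, and the job is handed in when it is done.

Besides the shell and the picture viewer there is one more tool, called after "Emit:" by a JSON object that holds its "method" and its "body", one argument or row to a line. apply_moves: Moves the arm, as the interface text tells. Its arguments: {"type":"object","properties":{"targets":{"type":"array"},"newtons":{"type":"number"}},"required":["targets"]}

```bash
mkdir -p pics
cat > h.py <<'E'
import numpy as np,cv2
from workcell import bot,camera,recognise
def save(c,n): cv2.imwrite('pics/'+n+'.png',cv2.cvtColor(c['img'],cv2.COLOR_RGB2BGR))
def px2w(c,u,v,z):
    K=np.array(c['intrinsics']);R=np.array(c['rotation']);o=np.array(c['origin'])
    d=np.linalg.inv(K)@np.array([u,v,1.]);d=R@np.array([d[0],-d[1],-d[2]])
    return o+d*(z-o[2])/d[2]
def w2px(c,p):
    K=np.array(c['intrinsics']);R=np.array(c['rotation']);o=np.array(c['origin'])
    q=R.T@(np.array(p)-o);q=K@np.array([q[0],-q[1],-q[2]]);return q[:2]/q[2]
E
python3 - <<'E'
from h import *
import json
for n in ['top','scene','wrist']:
    c=camera(n);save(c,n+'0')
    print(n,np.round(c['origin'],3),np.round(c['intrinsics'],1).tolist(),[k for k in c])
    for q in ['probe','white_top','dark_top','pink_patch','mint_patch','orange_patch','tray','cartons','bottle_center','tape_center','notes_center']:
        r=recognise(q,n)
        print(q,[(round(x['conf'],2),np.round(x['box']).tolist()) for x in r[:2]])
print(bot.get_obs())
E
```

```text
top [ 0.344 -0.034  0.946] [[406.8, 0.0, 279.4], [0.0, 406.8, 206.1], [0.0, 0.0, 1.0]] ['img', 'intrinsics', 'origin', 'rotation']
probe [(0.8, [309.0, 208.0, 337.0, 228.0])]
white_top [(0.8, [291.0, 160.0, 318.0, 182.0]), (0.44, [121.0, 200.0, 194.0, 292.0])]
dark_top [(0.67, [401.0, 203.0, 422.0, 224.0])]
pink_patch [(0.59, [147.0, 235.0, 174.0, 254.0])]
mint_patch [(0.75, [145.0, 217.0, 167.0, 234.0]), (0.51, [150.0, 236.0, 174.0, 253.0])]
orange_patch []
tray [(0.68, [122.0, 199.0, 196.0, 288.0])]
cartons [(0.87, [213.0, 174.0, 258.0, 262.0]), (0.57, [150.0, 234.0, 174.0, 254.0])]
bottle_center [(0.91, [235.0, 100.0, 256.0, 136.0])]
tape_center [(0.9, [158.0, 113.0, 202.0, 155.0])]
notes_center [(0.59, [362.0, 274.0, 405.0, 315.0]), (0.16, [311.0, 209.0, 335.0, 230.0])]
scene [ 1.008 -0.039  0.812] [[482.4, 0.0, 271.0], [0.0, 482.4, 211.2], [0.0, 0.0, 1.0]] ['img', 'intrinsics', 'origin', 'rotation']
probe [(0.84, [212.0, 172.0, 242.0, 209.0]), (0.72, [104.0, 186.0, 136.0, 215.0])]
white_top [(0.7, [226.0, 247.0, 254.0, 277.0])]
dark_top [(0.58, [110.0, 184.0, 137.0, 210.0])]
pin
[... 688 characters left out ...]
cartons []
bottle_center []
tape_center []
notes_center []
{'time': 1.8, 'q': array([6.68077028e+01, 4.97936532e+00, 1.00798758e+01, 9.50998327e+01,
       1.25319716e-04, 9.00009531e+01]), 'qd': array([ 0.00782544, -0.02788056, -0.01841564,  0.02774322, -0.04537387,
       -0.02235759]), 'joint_efforts': array([ 4.31606186e-04, -5.20095563e+01,  4.64859509e+01,  1.73693661e-03,
        6.98403323e-05, -7.83509620e-06]), 'ee_pos': array([0.21660145, 0.50555847, 0.20789457]), 'tcp_rot': array([ 1.79999322e+02, -1.25330990e-04,  1.56806750e+02]), 'wrist_force': array([-0.2808874 ,  0.69942637,  0.28167275]), 'torque': array([0.06361481, 0.03280853, 0.01521683]), 'opening': 0.08532883916160129}
```

View images.

View pics/top0.png

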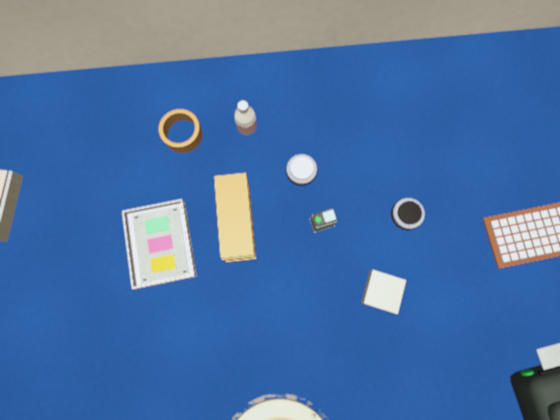

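View pics/scene0.png

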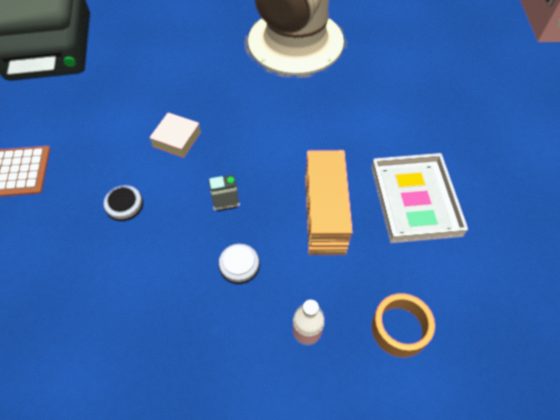

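Run:
```python
import cv2
a=cv2.imread('pics/top0.png')
cv2.imwrite('pics/t1.png',cv2.resize(a[150:310,100:320],None,fx=3.5,fy=3.5,interpolation=cv2.INTER_CUBIC))
cv2.imwrite('pics/t2.png',cv2.resize(a[140:240,280:440],None,fx=5,fy=5,interpolation=cv2.INTER_CUBIC))
```

```text
(no output)
```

View pics/t1.png

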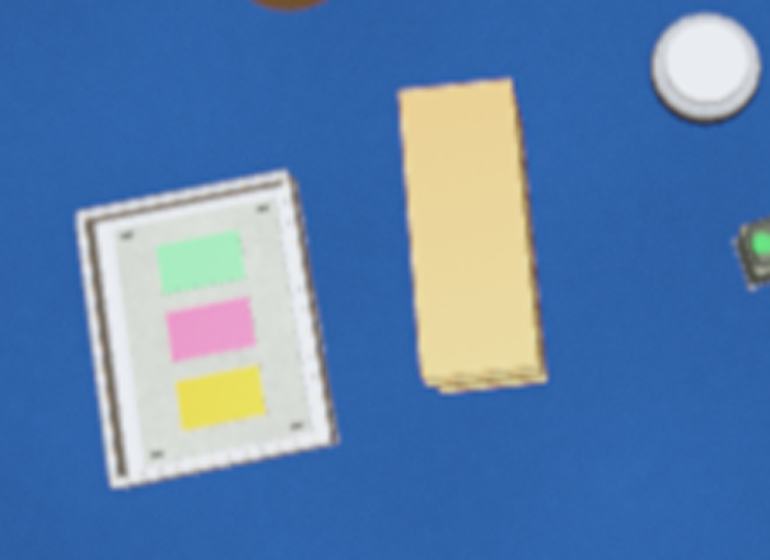

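View pics/t2.png

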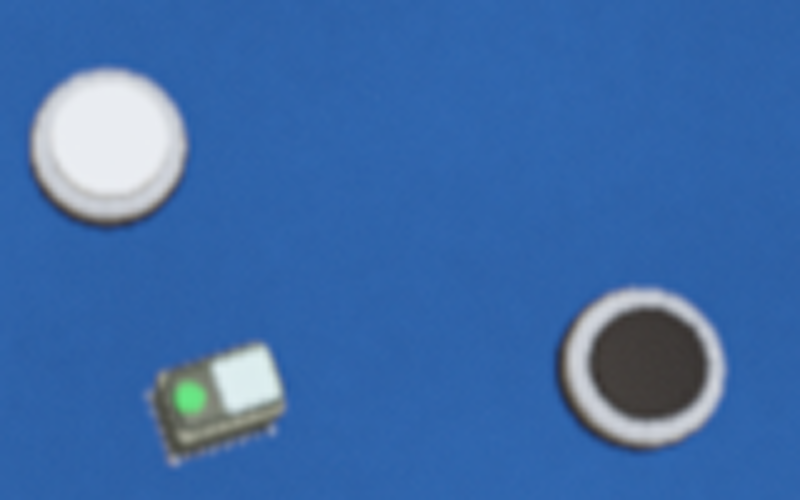

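Run:
```python
from h import *
import pickle
T=camera('top');S=camera('scene');pickle.dump((T,S),open('c.pkl','wb'))
def seg(c,roi,cond):
    im=c['img'].astype(int);x0,y0,x1,y1=roi
    m=np.zeros(im.shape[:2],np.uint8);s=im[y0:y1,x0:x1];m[y0:y1,x0:x1]=cond(s[...,0],s[...,1],s[...,2])
    n,l,st,ce=cv2.connectedComponentsWithStats(m);i=1+np.argmax(st[1:,4])
    ys,xs=np.where(l==i);return np.c_[xs,ys].astype(np.float32)
def world(c,p,z): return np.array([px2w(c,u,v,z)[:2] for u,v in p])
def rect(w):
    r=cv2.minAreaRect((w*1000).astype(np.float32));b=cv2.boxPoints(r)
    e=b[1]-b[0],b[2]-b[1];L=max(e,key=np.linalg.norm)
    return np.round(r[0],1),np.round(r[1],1),round(np.degrees(np.arctan2(L[1],L[0]))%180,1)
for nm,c,rt,rs in [('pink',T,(140,230,180,258),0),('pink',S,(395,185,440,212),0)]:
    p=seg(c,rt,lambda r,g,b:(r-g>60)&(b-g>30)); w=world(c,p,.007);print(nm,w.mean(0),rect(w))
for nm,c,rt in [('mint',T,(140,210,180,240)),('mint',S,(400,205,445,235))]:
    p=seg(c,rt,lambda r,g,b:(g-r>50)&(g>150)); w=world(c,p,.007);print(nm,w.mean(0),rect(w))
for nm,c,rt in [('yellow',T,(140,250,180,280)),('y',S,(390,165,435,192))]:
    p=seg(c,rt,lambda r,g,b:(r-b>80)&(r>150)); w=world(c,p,.007);print(nm,w.mean(0),rect(w))
for nm,c,rt in [('dark',T,(385,190,435,240)),('dark',S,(95,175,150,230))]:
    p=seg(c,rt,lambda r,g,b:(r+g+b<220)&(b-r<40)); w=world(c,p,.025);print(nm,w.mean(0),rect(w))
for nm,c,rt in [('white',T,(275,145,330,195)),('white',S,(210,235,270,290))]:
    p=seg(c,rt,lambda r,g,b:(r>110)); w=world(c,p,.018);print(nm,'puck',w.mean(0),rect(w))
    p=seg(c,rt,lambda r,g,b:(r>215)); w=world(c,p,.025);print(nm,w.mean(0),rect(w))
for nm,c,rt in [('dpuck',T,(385,190,435,240)),('dpuck',S,(95,175,150,230))]:
    p=seg(c,rt,lambda r,g,b:(b-r<40)&(r<300)); w=world(c,p,.018);print(nm,w.mean(0),rect(w))
for nm,c,rt in [('cartons',T,(200,165,265,270)),('cartons',S,(295,140,365,262))]:
    p=seg(c,rt,lambda r,g,b:(r-b>30)&(r>185)); w=world(c,p,.09);print(nm,w.mean(0),rect(w))
for nm,c,rt in [('probe',T,(300,195,350,240)),('probe',S,(200,165,250,215))]:
    p=seg(c,rt,lambda r,g,b:(r>180)); w=world(c,p,.08);print('screen',w.mean(0),rect(w))
    p=seg(c,rt,lambda r,g,b:(g-r>90)&(g-b>40)); w=world(c,p,.08);print('button',w.mean(0),len(p))
    p=seg(c,rt,lambda r,g,b:(b-r<45)); w=world(c,p,.07);print('probe',w.mean(0),rect(w))
    # vertical
print(w2px(T,[.35,-.1,0]),T['rotation'])
for nm,c,rt in [('b',T,(225,90,265,145)),('t',T,(150,105,210,160)),('n',T,(350,265,415,320))]:
    p=seg(c,rt,lambda r,g,b:(b-r<60)); w=world(c,p,.03);print(nm,w.mean(0),rect(w))
a=cv2.cvtColor(S['img'],cv2.COLOR_RGB2BGR)
cv2.imwrite('pics/s2.png',cv2.resize(a[150:230,90:290],None,fx=4,fy=4,interpolation=cv2.INTER_CUBIC))
```

```text
Traceback (most recent call last):
  File "h.py", line 7, in px2w
    return o+d*(z-o[2])/d[2]
                        ~^^^
IndexError: invalid index to scalar variable.
```

Run:
```python
import pickle;T,S=pickle.load(open('c.pkl','rb'));print(T['rotation'],S['rotation'],T['origin'])
```

```text
[ 1.16892977e+01  6.26132399e-02 -9.56138329e+01] [31.88401908  0.76200609 90.55766371] [ 0.34389748 -0.03395039  0.94606198]
```

```bash
cat > h.py <<'E'
import numpy as np,cv2
from scipy.spatial.transform import Rotation as Ro
from workcell import bot,camera,recognise
def save(c,n): cv2.imwrite('pics/'+n+'.png',cv2.cvtColor(c['img'],cv2.COLOR_RGB2BGR))
def RR(c): return Ro.from_euler('xyz',np.array(c['rotation']),degrees=True).as_matrix()
def px2w(c,u,v,z):
    K=np.array(c['intrinsics']);R=RR(c);o=np.array(c['origin'])
    d=np.linalg.inv(K)@np.array([u,v,1.]);d=R@np.array([d[0],-d[1],-d[2]])
    return o+d*(z-o[2])/d[2]
def w2px(c,p):
    K=np.array(c['intrinsics']);R=RR(c);o=np.array(c['origin'])
    q=R.T@(np.array(p)-o);q=K@np.array([q[0],-q[1],-q[2]]);return q[:2]/q[2]
def seg(c,roi,cond):
    im=c['img'].astype(int);x0,y0,x1,y1=roi
    m=np.zeros(im.shape[:2],np.uint8);s=im[y0:y1,x0:x1];m[y0:y1,x0:x1]=cond(s[...,0],s[...,1],s[...,2])
    n,l,st,ce=cv2.connectedComponentsWithStats(m);i=1+np.argmax(st[1:,4])
    ys,xs=np.where(l==i);return np.c_[xs,ys].astype(np.float32)
def world(c,p,z): return np.array([px2w(c,u,v,z)[:2] for u,v in p])
def rect(w):
    r=cv2.minAreaRect((w*1000).astype(np.float32));b=cv2.boxPoints(r)
    e=b[1]-b[0],b[2]-b[1];L=max(e,key=np.linalg.norm)
    return np.round(r[0],1),np.round(r[1],1),round(np.degrees(np.arctan2(L[1],L[0]))%180,1)
E
python3 - <<'E'
from h import *
import pickle
T,S=pickle.load(open('c.pkl','rb'))
for nm,c,rt,cond,z in [('pink',T,(140,230,180,258),lambda r,g,b:(r-g>60)&(b-g>30),.007),('pink',S,(395,185,440,212),lambda r,g,b:(r-g>60)&(b-g>30),.007),
 ('mint',T,(140,210,180,240),lambda r,g,b:(g-r>50)&(g>150),.007),('mint',S,(400,205,445,235),lambda r,g,b:(g-r>50)&(g>150),.007),
 ('yell',T,(140,250,180,280),lambda r,g,b:(r-b>80)&(r>150),.007),('yell',S,(390,165,435,192),lambda r,g,b:(r-b>80)&(r>150),.007),
 ('dark',T,(385,190,435,240),lambda r,g,b:(r+g+b<220)&(b-r<40),.025),('dark',S,(95,175,150,230),lambda r,g,b:(r+g+b<220)&(b-r<40),.025),
 ('wpuck',T,(275,145,330,195),lambda r,g,b:(r>110),.018),('white',T,(275,145,330,195),lambda r,g,b:(r>215),.025),
 ('wpuck',S,(210,235,270,290),lambda r,g,b:(r>110),.018),('white',S,(210,235,270,290),lambda r,g,b:(r>215),.025),
 ('dpuck',T,(385,190,435,240),lambda r,g,b:(b-r<40),.018),('dpuck',S,(95,175,150,230),lambda r,g,b:(b-r<40),.018),
 ('cart',T,(200,165,265,270),lambda r,g,b:(r-b>30)&(r>185),.09),('cart',S,(295,140,365,262),lambda r,g,b:(r-b>30)&(r>185),.09),
 ('screen',T,(300,195,350,240),lambda r,g,b:(r>180),.08),('screen',S,(200,165,250,215),lambda r,g,b:(g>180)&(r>130),.08),
 ('button',T,(300,195,350,240),lambda r,g,b:(g-r>70)&(g-b>30),.08),('button',S,(200,165,250,215),lambda r,g,b:(g-r>70)&(g-b>30),.08),
 ('pr',T,(300,195,350,240),lambda r,g,b:(b-r<45),.07),('pr',S,(200,165,250,215),lambda r,g,b:(b-r<45),.07),
 ('bott',T,(225,90,265,145),lambda r,g,b:(b-r<60),.03),('tape',T,(150,105,210,160),lambda r,g,b:(b-r<60),.03),('note',T,(350,265,415,320),lambda r,g,b:(b-r<60),.03)]:
    try:
        p=seg(c,rt,cond);w=world(c,p,z);print(nm,len(p),np.round(p.mean(0),1),np.round(w.mean(0),4),*rect(w))
    except Exception as e: print(nm,e)
a=cv2.cvtColor(S['img'],cv2.COLOR_RGB2BGR)
cv2.imwrite('pics/s2.png',cv2.resize(a[150:290,90:290],None,fx=4,fy=4,interpolation=cv2.INTER_CUBIC))
E
```

```text
pink 296 [159.6 243.5] [0.4766 0.2327] [476.6 232.5] [29.9 52.5] 95.9
pink 385 [415.4 198. ] [0.4755 0.2323] [475.4 232.3] [33.1 54.9] 95.7
mint 301 [156.7 224.4] [0.5222 0.2376] [522.  237.4] [31.  53.7] 96.0
mint 429 [421.4 217.7] [0.5214 0.237 ] [521.2 237.1] [33.7 55.8] 95.8
yell 329 [162.5 263.3] [0.4306 0.2277] [430.7 227.7] [31.6 54.1] 96.1
yell 362 [409.9 179.3] [0.4298 0.2277] [429.6 227.6] [33.6 55. ] 96.0
dark 364 [409.3 212.3] [ 0.49   -0.3481] [ 490.7 -348.5] [49.1 46.9] 84.4
dark 461 [121.3 199.1] [ 0.4906 -0.3488] [ 490.6 -349. ] [51.1 50.3] 55.7
wpuck 747 [301.2 168.4] [ 0.6212 -0.1123] [ 621.1 -112.9] [73.6 71.7] 84.4
white 417 [301.4 166.9] [ 0.6228 -0.1126] [ 623.1 -112.3] [54.3 53.1] 38.1
wpuck 1206 [238.5 261.9] [ 0.6225 -0.113 ] [ 622.  -112.8] [76.7 71.4] 3.8
white 911 [238.2 260.8] [ 0.6237 -0.113 ] [ 624.9 -113.1] [66.5 64.4] 42.8
dpuck 822 [407.6 213.4] [ 0.489  -0.3461] [ 488.8 -346.8] [74.9 73.2] 84.4
dpuck 997 [123.1 203.2] [ 0.4954 -0.3462] [ 494.4 -345.6] [78.8 72.2] 10.9
cart 2807 [233.6 217.1] [0.5068 0.0494] [508.1  48.9] [188.3  72.3] 1.0
cart 3254 [328.2 192.4] [0.5169 0.0494] [511.7  48.8] [181.5  72.2] 0.5
screen 112 [328.8 215.6] [ 0.4911 -0.1549] [ 491.1 -154.8] [21.4 24.3] 102.9
screen 136 [216.5 182. ] [ 0.4885 -0.1557] [ 488.4 -155.7] [23.2 24.3] 93.6
button 26 [317.5 219. ] [ 0.486  -0.1297] [ 486.  -129.7] [10.9  8.8] 84.4
button 37 [230.2 179.3] [ 0.4824 -0.1304] [ 482.8 -130.8] [11.5 11.6] 90.0
pr 431 [323.  219.7] [ 0.4851 -0.1425] [ 484.8 -142.8] [39.  56.5] 101.9
pr 788 [223.8 193. ] [ 0.5062 -0.1419] [ 505.1 -141.8] [72.8 48.1] 12.3
bott 606 [244.9 117.9] [0.7568 0.01  ] [759.3  10.5] [89.9 51.8] 3.9
tape 1127 [179.9 129.9] [0.7416 0.1673] [740.2 168.2] [116.1 100.6] 14.4
note 1425 [383.6 291.3] [ 0.3195 -0.2613] [ 320.  -261.2] [83.9 80.7] 66.8
```

View pics/s2.png

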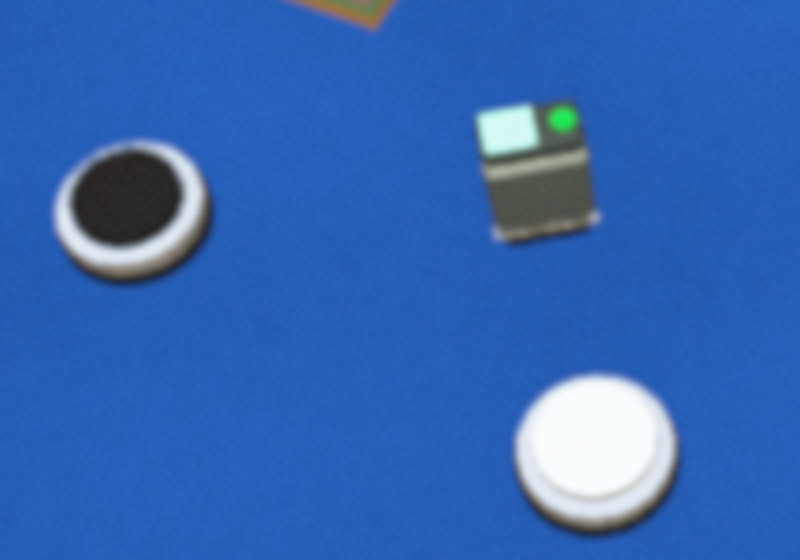

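```bash
cat > fit.py <<'E'
from h import *
from scipy.optimize import minimize
def verts(p,R=None):
    x,y,a=p[:3];z0=p[3] if len(p)>3 else 0
    out=[]
    for hx,hy,za,zb in [(13,21,0,12),(17,25,12,70),(14,24,70,80)]:
        out.append(np.array([[sx*hx,sy*hy,z] for sx in(-1,1) for sy in(-1,1) for z in(za,zb)])/1000.)
    c,s=np.cos(a),np.sin(a);M=np.array([[c,-s,0],[s,c,0],[0,0,1]])
    return [o@M.T+[x,y,z0] for o in out]
SC=8
def sil(c,p,roi):
    x0,y0,x1,y1=roi;m=np.zeros(((y1-y0)*SC,(x1-x0)*SC),np.uint8)
    for V in verts(p):
        q=np.array([w2px(c,v) for v in V]);q=(q+.5-[x0,y0])*SC
        cv2.fillConvexPoly(m,np.round(cv2.convexHull(q.astype(np.float32))).astype(np.int32),1)
    return m
def fit(views,p0,n=4):
    obs=[]
    for c,roi in views:
        x0,y0,x1,y1=roi;im=c['img'][y0:y1,x0:x1].astype(np.float32)
        big=cv2.resize(im,None,fx=SC,fy=SC,interpolation=cv2.INTER_LINEAR)
        obs.append(((big[...,2]-big[...,0])<50).astype(np.uint8))
    def cost(s):
        p=[p0[0]+s[0]/1000,p0[1]+s[1]/1000,p0[2]+s[2]/50]
        return sum((sil(c,p,r)!=o).sum()/o.sum() for (c,r),o in zip(views,obs))
    r=minimize(cost,[0,0,0],method='Nelder-Mead',options=dict(initial_simplex=[[-4,-4,-4],[5,0,0],[0,5,0],[0,0,5]]))
    s=r.x;return [p0[0]+s[0]/1000,p0[1]+s[1]/1000,np.degrees(p0[2]+s[2]/50)],r.fun
E
python3 - <<'E'
from fit import *;import pickle
T,S=pickle.load(open('c.pkl','rb'))
a=(T,(300,195,350,240));b=(S,(200,160,255,220))
p0=[.486,-.142,np.radians(12)]
for v in ([a],[b],[a,b]): print(fit(v,p0))
E
```

```text
([np.float64(0.4888165319401048), np.float64(-0.14521050439835984), np.float64(13.597561480997864)], np.float64(0.08063936781609195))
([np.float64(0.48604555148319617), np.float64(-0.14555227087620026), np.float64(10.451438368332065)], np.float64(0.14820362193390263))
([np.float64(0.4887102206092094), np.float64(-0.14528399633779687), np.float64(10.596461159805273)], np.float64(0.23601308516801142))
```

Emit:
{"method": "apply_moves", "body": {
  "targets": [1.8,-4.3,0.2,0,0,-1.8,1,3.6,-8.6,0.2,0,0,-3.7,1,5.4,-13,0.2,0,0,-5.5,1,7.2,-17.3,0.2,0,0,-7.3,1,9,-21.7,0.2,0,0,-9.2,1]
}}

```text
time: 2.4
ee_pos: [0.3129, 0.2731, 0.212]
tcp_rot: [180.0, -0.0, 113.5]
wrist_force: [0.5, -0.6, 0.5]
opening: 0.0855
```

Emit:
{"method": "apply_moves", "body": {
  "targets": [5.83,-13.9,-0.2,0,0,-2,1,5.83,-13.9,-0.2,0,0,-2,1,5.83,-13.9,-0.2,0,0,-2,1,5.83,-13.9,-0.2,0,0,-2,1,5.83,-13.9,-0.2,0,0,-2,1]
}}

```text
time: 2.9
ee_pos: [0.4097, 0.0422, 0.2089]
tcp_rot: [179.9, 0.0, 101.8]
wrist_force: [1.2, 0.4, 1.1]
opening: 0.0855
```

Emit:
{"method": "apply_moves", "body": {
  "targets": [2.6,-6.25,-0.3,0,0,0,1,2.6,-6.25,-0.3,0,0,0,1,2.6,-6.25,-0.3,0,0,0,1,2.6,-6.25,-0.3,0,0,0,1,2.6,-6.25,-0.3,0,0,0,1]
}}

```text
time: 3.4
ee_pos: [0.4882, -0.1476, 0.198]
tcp_rot: [-179.9, 0.0, 101.6]
wrist_force: [-0.8, 1.6, -0.8]
opening: 0.0854
```

Run:
```python
from h import *
c=camera('wrist');save(c,'w1');o=bot.get_obs();print(o['ee_pos'],o['tcp_rot'],c['origin'],c['rotation'],w2px(c,[.488,-.145,.08]),w2px(c,[.488,-.145,.0]))
import pickle;pickle.dump(c,open('w1.pkl','wb'))
```

```text
[ 0.48762268 -0.14580728  0.19838586] [-1.79906358e+02 -3.53417743e-02  1.01613036e+02] [ 0.47235856 -0.0677613   0.36422831] [-18.55238396   0.04490992  11.55781334] [274.78892494 191.29332859] [274.83189511 170.4943098 ]
```

View pics/w1.png

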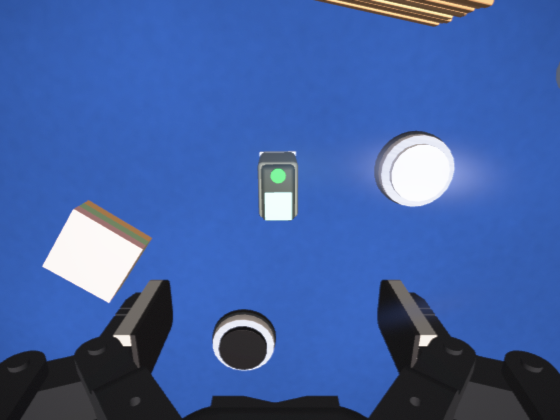

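Run:
```python
from fit import *;import pickle
c=pickle.load(open('w1.pkl','rb'))
print(fit([(c,(250,140,310,230))],[.488,-.145,np.radians(11.5)]))
p=seg(c,(360,120,470,220),lambda r,g,b:(r>238)&(g>238)&(b>238));w=world(c,p,.025);print(len(p),w.mean(0),rect(w))
p=seg(c,(360,120,470,220),lambda r,g,b:(b-r<60));w=world(c,p,.018);print(len(p),w.mean(0),rect(w))
p=seg(c,(200,300,290,380),lambda r,g,b:(r+g+b<180)&(b-r<40));w=world(c,p,.025);print(len(p),w.mean(0),rect(w))
```

```text
([np.float64(0.4907791319908064), np.float64(-0.14640241241511065), np.float64(12.416153760241427)], np.float64(0.0804908224802912))
2610 [ 0.62445526 -0.11440674] (array([ 624.6, -114.6]), array([54.4, 55.6]), np.float32(107.5))
4701 [ 0.62000567 -0.11217177] (array([ 620.2, -113.3]), array([72.8, 77.9]), np.float32(150.7))
1536 [ 0.49208995 -0.34801589] (array([ 492. , -348.7]), array([51.5, 56.6]), np.float32(101.1))
```

Emit:
{"method": "apply_moves", "body": {
  "targets": [0.05,0,-1.5,0,0,0,1,0.05,0,-3,0,0,0,1,0.05,0,-4.4,0,0,0,1,0.05,0,-5.2,0,0,0,1,0.05,0,-5.67,0,0,0,1],
  "newtons": 40
}}

```text
time: 3.95
ee_pos: [0.4876, -0.1418, 0.0275]
tcp_rot: [-179.9, -0.1, 101.9]
wrist_force: [-0.0, 0.1, 0.9]
opening: 0.0852
```

Emit:
{"method": "apply_moves", "body": {
  "targets": [0,0,0,0,0,0,1,0,0,0,0,0,0,0.2,0,0,0,0,0,0,0.2,0,0,0,0,0,0,0.2,0,0,0,0,0,0,0.2],
  "newtons": 40
}}

```text
time: 4.45
ee_pos: [0.4897, -0.1434, 0.0307]
tcp_rot: [179.9, 0.1, 101.8]
wrist_force: [-0.3, 0.2, 3.4]
opening: 0.0331
```

Emit:
{"method": "apply_moves", "body": {
  "targets": [0,0,0,0,0,0,0.2,0,0,0,0,0,0,0.2,0,0,0,0,0,0,0.2,0,0,0,0,0,0,0.2]
}}

```text
time: 4.85
ee_pos: [0.4896, -0.1434, 0.0307]
tcp_rot: [179.9, 0.1, 101.8]
wrist_force: [-0.7, 0.1, 6.9]
opening: 0.0335
```

Emit:
{"method": "apply_moves", "body": {
  "targets": [0,0,0.5,0,0,0,0.2,0,0,1.5,0,0,0,0.2,0,0,2.5,0,0,0,0.2,0,0,3,0,0,0,0.2,0,0,3,0,0,0,0.2]
}}

```text
time: 5.35
ee_pos: [0.4899, -0.1436, 0.1219]
tcp_rot: [179.8, 0.1, 101.8]
wrist_force: [0.3, 0.1, -2.2]
opening: 0.0331
```

Run:
```python
from h import *
c=camera('wrist');save(c,'w2');s=camera('scene');save(s,'s3');t=camera('top');save(t,'t3');o=bot.get_obs();print(o['time'],o['ee_pos'],o['tcp_rot'],o['wrist_force'],o['opening'])
import pickle;pickle.dump((c,s,t,o),open('g.pkl','wb'))
cv2.imwrite('pics/m.png',np.hstack([cv2.resize(cv2.cvtColor(x['img'],cv2.COLOR_RGB2BGR)[y0:y0+100,x0:x0+100],(400,400),interpolation=cv2.INTER_CUBIC) for x,x0,y0 in[(s,180,130),(t,270,170)]]))
```

```text
5.5 [ 0.48828168 -0.14307182  0.11802283] [-1.79902175e+02 -5.00676337e-02  1.01832619e+02] [ 0.40864625  0.38356104 -2.35000395] 0.03350543339645973
```

View pics/m.png

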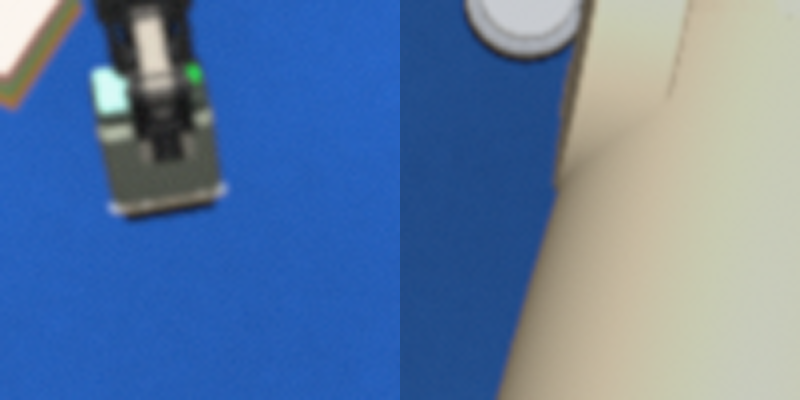

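View pics/w2.png

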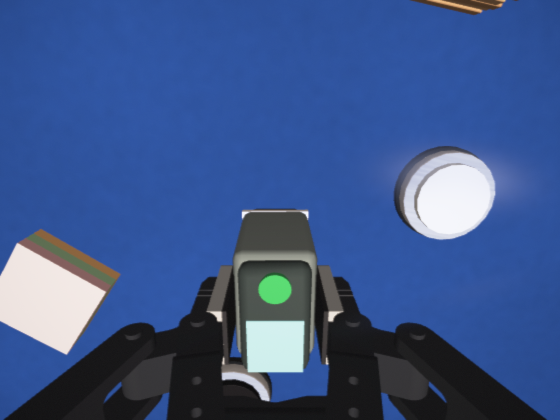

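Run:
```python
from fit import *;import pickle
c,s,t,o=pickle.load(open('g.pkl','rb'))
a=cv2.cvtColor(c['img'],cv2.COLOR_RGB2BGR);x0,y0,f=220,200,5
m=cv2.resize(a[y0:y0+118,x0:x0+118],None,fx=f,fy=f,interpolation=cv2.INTER_CUBIC)
e=o['ee_pos'];yaw=np.radians(11.83)
yv=np.array([-np.sin(yaw),np.cos(yaw)])
for d,col in [(0,(0,0,255)),(-.003,(0,255,255))]:
    for V in verts([e[0]+yv[0]*d,e[1]+yv[1]*d,yaw,e[2]-.0307]):
        for i in range(8):
            for j in range(i):
                if bin(i^j).count('1')==1:
                    p,q=[tuple(int(k) for k in (w2px(c,V[n])+.5-[x0,y0])*f) for n in(i,j)]
                    cv2.line(m,p,q,col,1)
cv2.imwrite('pics/ov.png',m)
a=cv2.cvtColor(s['img'],cv2.COLOR_RGB2BGR);x0,y0,f=180,130,6
m=cv2.resize(a[y0:y0+90,x0:x0+90],None,fx=f,fy=f,interpolation=cv2.INTER_CUBIC)
for V in verts([e[0],e[1],yaw,e[2]-.0307]):
        for i in range(8):
            for j in range(i):
                if bin(i^j).count('1')==1:
                    p,q=[tuple(int(k) for k in (w2px(s,V[n])+.5-[x0,y0])*f) for n in(i,j)]
                    cv2.line(m,p,q,(0,0,255),1)
cv2.imwrite('pics/ov2.png',m)
```

```text
(no output)
```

View pics/ov.png

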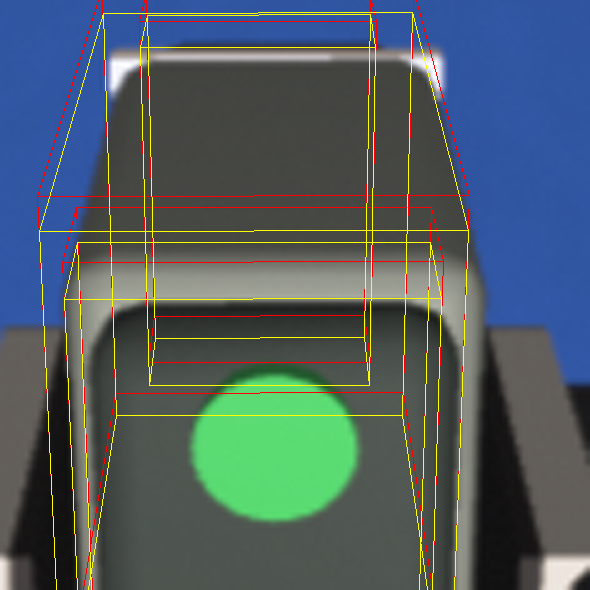

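View pics/ov2.png

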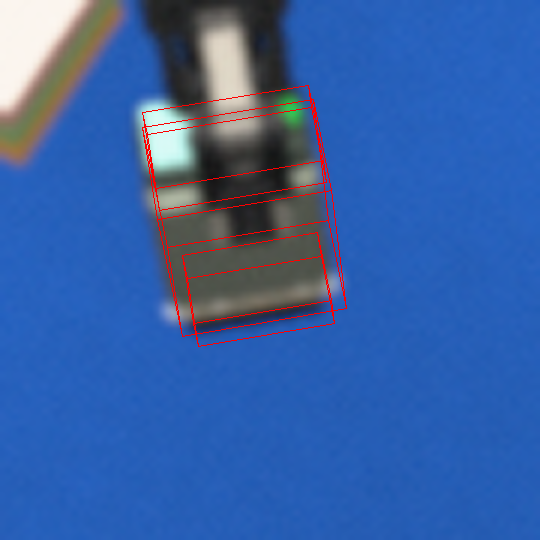

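Run:
```python
from fit import *;import pickle
c=pickle.load(open('w1.pkl','rb'))
a=cv2.cvtColor(c['img'],cv2.COLOR_RGB2BGR);x0,y0,f=240,140,7
m=cv2.resize(a[y0:y0+85,x0:x0+85],None,fx=f,fy=f,interpolation=cv2.INTER_CUBIC)
for V in verts([.4905,-.1462,np.radians(12),0]):
        for i in range(8):
            for j in range(i):
                if bin(i^j).count('1')==1:
                    p,q=[tuple(int(k) for k in (w2px(c,V[n])+.5-[x0,y0])*f) for n in(i,j)]
                    cv2.line(m,p,q,(0,0,255),1)
cv2.imwrite('pics/ov3.png',m)
```

```text
(no output)
```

View pics/ov3.png

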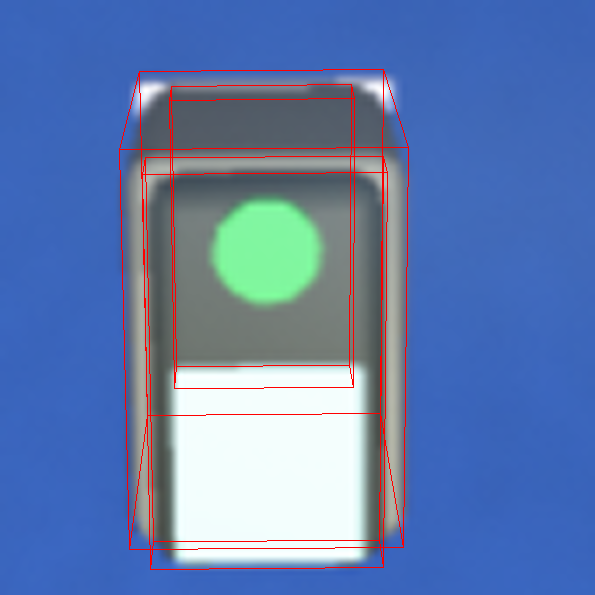

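Run:
```python
from fit import *;import pickle
from scipy.optimize import least_squares
c1=pickle.load(open('w1.pkl','rb'));c2,s,t,o=pickle.load(open('g.pkl','rb'))
# px (pixel-centre conv: crop/f -0.5)
f1=np.array([[268,252],[173,368],[366,368],[135,83],[393,83]])/7+[240,140]-.5
f2=np.array([[275,289.6],[246,321],[304,321],[242,211],[308.4,210.4]])-.5
z=[.08,.08,.08,.012,.012]
P0=np.array([.4895,-.1465,0]);R0=Ro.from_euler('z',11.8,degrees=True)
B=np.array([R0.inv().apply(px2w(c1,*p,h)-P0) for p,h in zip(f1,z)]);print(np.round(B*1000,1))
def r(s):
    R=Ro.from_euler('xyz',[s[3],s[4],11.83+s[5]],degrees=True);T=o['ee_pos']-[0,0,.0307]+R0.apply(s[:3]/1000)
    # rotate about foot
    return np.r_[np.ravel([w2px(c2,R.apply(b)+T)-p for b,p in zip(B,f2)]),s[4]*.3,s[5]*.3]
q=least_squares(r,np.zeros(6));print(np.round(q.x,2),np.round(q.fun,2))
```

```text
[[  1.3  15.   80. ]
 [ -9.8   1.1  80. ]
 [ 12.8   1.1  80. ]
 [-16.8  23.5  12. ]
 [ 19.3  23.3  12. ]]
[ 0.89 -5.4   2.11 -0.06 -0.47  0.31] [-0.4  -0.01  0.1  -0.02  0.37  0.05  0.19 -0.31 -0.27  0.28 -0.14  0.09]
```

Emit:
{"method": "apply_moves", "body": {
  "targets": [1.3,0.35,0,0,0,0,0.2,2.6,0.7,0,0,0,0,0.2,3.8,1,-0.4,0,0,0,0.2,4.4,1.13,-1,0,0,0,0.2,4.4,1.13,-1.3,0,0,0,0.2],
  "newtons": 60
}}

```text
time: 6.0
ee_pos: [0.6211, -0.1083, 0.0759]
tcp_rot: [-179.7, -0.1, 101.9]
wrist_force: [-0.8, -1.0, -1.9]
opening: 0.0324
```

Run:
```python
from h import *
c=camera('wrist');save(c,'w3');s=camera('scene');save(s,'s4');o=bot.get_obs();print(o['time'],o['ee_pos'],o['tcp_rot'],o['wrist_force'],o['opening'])
cv2.imwrite('pics/m4.png',np.hstack([cv2.resize(cv2.cvtColor(x['img'],cv2.COLOR_RGB2BGR)[y0:y0+h,x0:x0+h],(400,400),interpolation=cv2.INTER_CUBIC) for x,x0,y0,h in[(s,190,200,100),(c,180,120,200)]]))
```

```text
6.1 [ 0.61898524 -0.10897024  0.0768913 ] [-1.79683840e+02 -1.18057453e-01  1.01852387e+02] [-0.39338662  0.14059391 -1.04722919] 0.032423217082212116
```

View pics/m4.png

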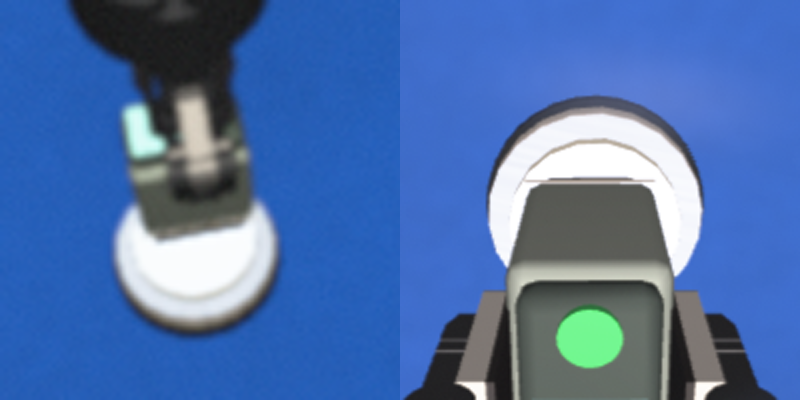

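Emit:
{"method": "apply_moves", "body": {
  "targets": [0.06,0,-0.3,0,0,0,0.2,0.06,0,-0.6,0,0,0,0.2,0.06,0,-0.8,0,0,0,0.2,0.06,0,-0.85,0,0,0,0.2,0.06,0,-0.85,0,0,0,0.2]
}}

```text
time: 6.6
ee_pos: [0.6223, -0.1095, 0.0551]
tcp_rot: [-180.0, 0.0, 101.8]
wrist_force: [-1.0, -0.3, -1.4]
opening: 0.0325
```

Emit:
{"method": "apply_moves", "body": {
  "targets": [0,0,0,0,0,0,0.2,0,0,0,0,0,0,0.2]
}}

```text
time: 6.8
ee_pos: [0.6228, -0.1094, 0.0555]
tcp_rot: [180.0, 0.0, 101.8]
wrist_force: [0.2, -0.1, -1.2]
opening: 0.0321
```

Emit:
{"method": "apply_moves", "body": {
  "targets": [0,0,-0.08,0,0,0,0.2,0,0,-0.15,0,0,0,0.2,0,0,-0.15,0,0,0,0.2,0,0,-0.15,0,0,0,0.2]
}}

```text
time: 7.2
ee_pos: [0.623, -0.1093, 0.0508]
tcp_rot: [180.0, 0.0, 101.8]
wrist_force: [-0.1, -0.1, 3.6]
opening: 0.0325
```

Run:
```python
from h import *
c=camera('wrist');save(c,'w4');o=bot.get_obs();print(o['time'],o['ee_pos'],o['tcp_rot'],o['wrist_force'],o['opening'])
cv2.imwrite('pics/w4z.png',cv2.resize(cv2.cvtColor(c['img'],cv2.COLOR_RGB2BGR)[120:320,170:370],(600,600),interpolation=cv2.INTER_CUBIC))
```

```text
7.25 [ 0.62297471 -0.10935127  0.05087353] [1.79951581e+02 1.88369687e-02 1.01837313e+02] [ 0.05545709 -0.55827135  3.68632051] 0.03246323738489237
```

View pics/w4z.png

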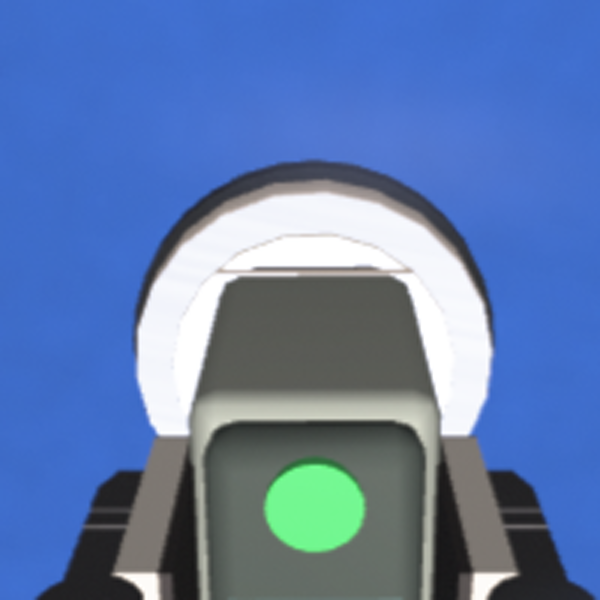

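Emit:
{"method": "apply_moves", "body": {
  "targets": [0,0,0,0,0,0,0.2,0,0,0,0,0,0,0.2,0,0,0.6,0,0,0,0.2,0,0,1.6,0,0,0,0.2,-0.8,-1.3,2,0,0,0,0.2]
}}

```text
time: 7.75
ee_pos: [0.6006, -0.1456, 0.1118]
tcp_rot: [179.9, -0.0, 102.1]
wrist_force: [-0.4, -1.4, -1.5]
opening: 0.0324
```

Emit:
{"method": "apply_moves", "body": {
  "targets": [-0.7,-1.3,0.1,0,0,0,0.2,-1.4,-2.7,0.1,0,0,0,0.2,-2.2,-4,0,0,0,0,0.2,-3,-5.4,-0.3,0,0,0,0.2,-3.63,-6.5,-0.7,0,0,0,0.2]
}}

```text
time: 8.25
ee_pos: [0.4882, -0.3453, 0.0889]
tcp_rot: [-180.0, 0.0, 101.8]
wrist_force: [0.4, -0.9, -2.2]
opening: 0.0323
```

Emit:
{"method": "apply_moves", "body": {
  "targets": [0,0,-0.3,0,0,0,0.2,0,0,-0.4,0,0,0,0.2,0,0,-0.4,0,0,0,0.2]
}}

```text
time: 8.55
ee_pos: [0.4897, -0.3424, 0.0765]
tcp_rot: [-179.9, -0.1, 101.9]
wrist_force: [0.2, -0.8, -1.5]
opening: 0.0321
```

Run:
```python
from h import *
c=camera('wrist');save(c,'w5');o=bot.get_obs();print(o['time'],o['ee_pos'],o['tcp_rot'],o['wrist_force'],o['opening'])
cv2.imwrite('pics/w5z.png',cv2.resize(cv2.cvtColor(c['img'],cv2.COLOR_RGB2BGR)[120:320,170:370],(600,600),interpolation=cv2.INTER_CUBIC))
```

```text
8.6 [ 0.49015493 -0.3423484   0.07722001] [-1.79981152e+02 -3.97901553e-02  1.01903178e+02] [-0.0965542  -0.31457657 -2.53330253] 0.03276721254078663
```

View pics/w5z.png

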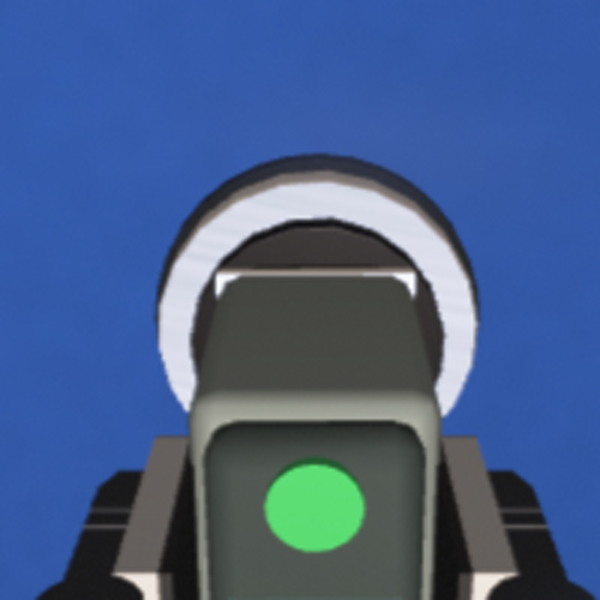

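Emit:
{"method": "apply_moves", "body": {
  "targets": [0.03,0,-0.3,0,0,0,0.2,0.03,0,-0.6,0,0,0,0.2,0.03,0,-0.8,0,0,0,0.2,0.03,0,-0.86,0,0,0,0.2,0.03,0,-0.86,0,0,0,0.2]
}}

```text
time: 9.1
ee_pos: [0.4908, -0.3429, 0.0517]
tcp_rot: [180.0, -0.0, 101.9]
wrist_force: [0.3, 2.4, 1.1]
opening: 0.0324
```

Emit:
{"method": "apply_moves", "body": {
  "targets": [0,0,0,0,0,0,0.2,0,0,0,0,0,0,0.2]
}}

```text
time: 9.3
ee_pos: [0.4908, -0.3434, 0.0521]
tcp_rot: [180.0, 0.0, 101.8]
wrist_force: [0.3, 1.8, 2.0]
opening: 0.0324
```

Emit:
{"method": "apply_moves", "body": {
  "targets": [0,0,-0.05,0,0,0,0.2,0,0,-0.05,0,0,0,0.2,0,0,-0.05,0,0,0,0.2,0,0,-0.05,0,0,0,0.2]
}}

```text
time: 9.7
ee_pos: [0.4908, -0.3435, 0.0509]
tcp_rot: [180.0, 0.0, 101.8]
wrist_force: [-0.6, 2.4, 5.8]
opening: 0.0325
```

Run:
```python
from h import *
c=camera('wrist');save(c,'w6');o=bot.get_obs();print(o['time'],o['ee_pos'],o['tcp_rot'],o['wrist_force'],o['opening'])
cv2.imwrite('pics/w6z.png',cv2.resize(cv2.cvtColor(c['img'],cv2.COLOR_RGB2BGR)[120:320,170:370],(600,600),interpolation=cv2.INTER_CUBIC))
```

```text
9.75 [ 0.49081365 -0.34342686  0.05080224] [1.79964611e+02 2.89233093e-02 1.01834294e+02] [-0.52215821  2.24852232  5.53618548] 0.03231552887976194
```

View pics/w6z.png

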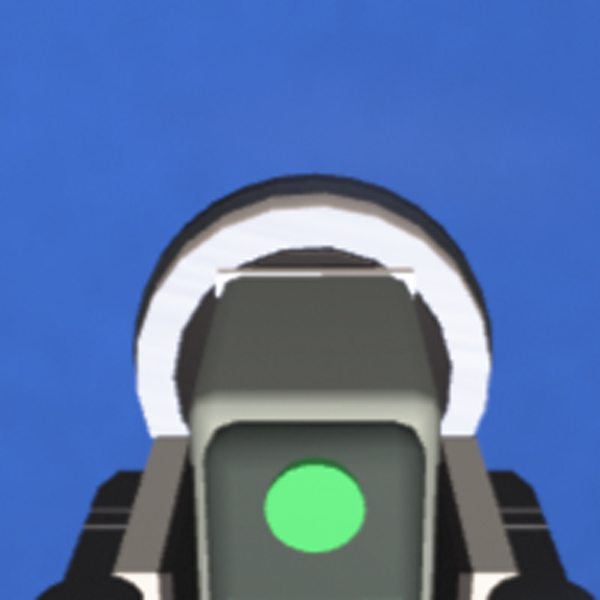

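Run:
```python
from h import *
c=camera('wrist')
a=px2w(c,275,209.3,.032);b=px2w(c,275,202.5,.020);print(a,b)
print('foot',a[:2]-.0235*np.array([-.205,.979]),'disc',b[:2]-.028*np.array([-.205,.979]))
```

```text
[ 0.48725566 -0.32385583  0.032     ] [ 0.48725714 -0.32373374  0.02      ]
foot [ 0.49207316 -0.34686233] disc [ 0.49299714 -0.35114574]
```

Emit:
{"method": "apply_moves", "body": {
  "targets": [0,0,0.8,0,0,0,0.2,0,0,2.2,0,0,0,0.2,0,0.8,3.6,0,0,0,0.2,0,2,4.2,0,0,-0.3,0.2,0,3.4,4.2,0,0,-0.6,0.2]
}}

```text
time: 10.3
ee_pos: [0.4915, -0.2418, 0.1792]
tcp_rot: [179.8, 0.2, 98.0]
wrist_force: [0.6, 1.4, -2.6]
opening: 0.0324
```

Emit:
{"method": "apply_moves", "body": {
  "targets": [0,1.4,0,0,0,-0.2,0.2,-0.1,2.8,0,0,0,-0.4,0.2,-0.2,4.2,0,0,0,-0.4,0.2,-0.3,5.6,0,0,0,-0.4,0.2,-0.4,7,0,0,0,-0.4,0.2]
}}

```text
time: 10.8
ee_pos: [0.4782, -0.0301, 0.1759]
tcp_rot: [-180.0, 0.0, 95.8]
wrist_force: [0.9, 0.3, -2.9]
opening: 0.0325
```

Emit:
{"method": "apply_moves", "body": {
  "targets": [0,1.4,0,0,0,0,0.2,0,2.8,0,0,0,0,0.2,0,4.2,0,0,0,0,0.2,0,5.6,0,0,0,0,0.2,0,7,0,0,0,0,0.2]
}}

```text
time: 11.3
ee_pos: [0.4784, 0.1801, 0.1759]
tcp_rot: [180.0, 0.0, 95.8]
wrist_force: [-0.1, 0.5, -2.8]
opening: 0.0323
```

Emit:
{"method": "apply_moves", "body": {
  "targets": [-0.05,1,0,0,0,0,0.2,-0.1,1.75,0,0,0,0,0.2,-0.1,1.88,-0.6,0,0,0,0.2,-0.1,1.88,-1.5,0,0,0,0.2,-0.1,1.88,-2.2,0,0,0,0.2]
}}

```text
time: 11.8
ee_pos: [0.4754, 0.235, 0.1084]
tcp_rot: [-180.0, 0.1, 95.9]
wrist_force: [0.2, -0.4, -1.3]
opening: 0.0325
```

Emit:
{"method": "apply_moves", "body": {
  "targets": [0,0,0,0,0,0,0.2,0,0,0,0,0,0,0.2,0,0,0,0,0,0,0.2]
}}

```text
time: 12.1
ee_pos: [0.4763, 0.2352, 0.1116]
tcp_rot: [179.9, -0.0, 95.8]
wrist_force: [-0.4, 0.6, -1.4]
opening: 0.0322
```

Run:
```python
from h import *
import pickle
c=camera('wrist');save(c,'w7');s=camera('scene');save(s,'s7');o=bot.get_obs();print(o['time'],o['ee_pos'],o['tcp_rot'],o['wrist_force'],o['opening'])
pickle.dump((c,s,o),open('p.pkl','wb'))
cv2.imwrite('pics/m7.png',np.hstack([cv2.resize(cv2.cvtColor(x['img'],cv2.COLOR_RGB2BGR)[y0:y0+h,x0:x0+h],(400,400),interpolation=cv2.INTER_CUBIC) for x,x0,y0,h in[(s,360,130,120),(c,140,60,260)]]))
```

```text
12.2 [0.47632381 0.23524361 0.1115033 ] [ 1.79889456e+02 -3.43340579e-02  9.58206295e+01] [ 0.12030958 -0.59308786 -1.88903335] 0.032597957644520455
```

View pics/m7.png

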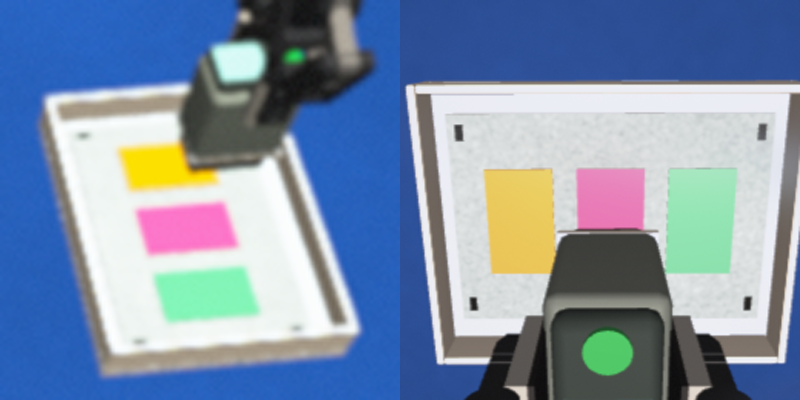

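Run:
```python
from h import *
import pickle
c,s,o=pickle.load(open('p.pkl','rb'))
yv=np.array([-np.sin(np.radians(5.8)),np.cos(np.radians(5.8))])
p=seg(c,(240,150,330,240),lambda r,g,b:(r-g>50)&(b-g>20));far=p[p[:,1]<p[:,1].min()+25]
u0,u1=far[:,0].min(),far[:,0].max();v=p[:,1].min();print(u0,u1,v)
w=px2w(c,(u0+u1+1)/2-.5+0,v-.5,.007)[:2]; print('pink',w-.028*yv)
zf=o['ee_pos'][2]-.0307
f=px2w(c,140+.65*207.5,60+.65*231-.5,zf+.012)[:2];print('foot',f-.0235*yv,'tcp',o['ee_pos'])
```

```text
255.0 298.0 170.0
pink [0.4787495  0.23103891]
foot [0.47718826 0.23154491] tcp [0.47632381 0.23524361 0.1115033 ]
```

Emit:
{"method": "apply_moves", "body": {
  "targets": [0.02,0.03,-0.5,0,0,0,0.2,0.02,0.03,-1,0,0,0,0.2,0.02,0.03,-1.4,0,0,0,0.2,0.02,0.03,-1.65,0,0,0,0.2,0.02,0.03,-1.75,0,0,0,0.2]
}}

```text
time: 12.7
ee_pos: [0.4756, 0.2357, 0.0561]
tcp_rot: [-179.9, 0.0, 95.8]
wrist_force: [0.2, -0.6, -1.7]
opening: 0.0324
```

Emit:
{"method": "apply_moves", "body": {
  "targets": [0,0,-0.05,0,0,0,0.2,0,0,-0.1,0,0,0,0.2,0,0,-0.15,0,0,0,0.2,0,0,-0.2,0,0,0,0.2,0,0,-0.2,0,0,0,0.2]
}}

```text
time: 13.2
ee_pos: [0.4763, 0.236, 0.0516]
tcp_rot: [180.0, -0.0, 95.8]
wrist_force: [-0.2, 0.6, -2.3]
opening: 0.0324
```

Emit:
{"method": "apply_moves", "body": {
  "targets": [0,0,0,0,0,0,0.2,0,0,0,0,0,0,0.2,0,0,0,0,0,0,0.2,0,0,0,0,0,0,0.2]
}}

```text
time: 13.6
ee_pos: [0.4763, 0.236, 0.0517]
tcp_rot: [180.0, 0.0, 95.8]
wrist_force: [-0.2, 0.6, -3.3]
opening: 0.0324
```

Run:
```python
from h import *
import pickle
c=camera('wrist');save(c,'w8');s=camera('scene');save(s,'s8');o=bot.get_obs();print(o['time'],o['ee_pos'],o['tcp_rot'],o['wrist_force'],o['opening'],o['qd'].round(2))
pickle.dump((c,s,o),open('p2.pkl','wb'))
cv2.imwrite('pics/m8.png',np.hstack([cv2.resize(cv2.cvtColor(x['img'],cv2.COLOR_RGB2BGR)[y0:y0+h,x0:x0+h],(400,400),interpolation=cv2.INTER_CUBIC) for x,x0,y0,h in[(s,360,130,120),(c,140,60,260)]]))
```

```text
13.7 [0.47628849 0.23595933 0.0516673 ] [ 1.79997232e+02 -1.28009836e-03  9.58306819e+01] [-0.05058045  0.07543496 -1.86169713] 0.032851362810666966 [ 0.02  0.11 -0.08 -0.08 -0.01  0.02]
```

View pics/m8.png

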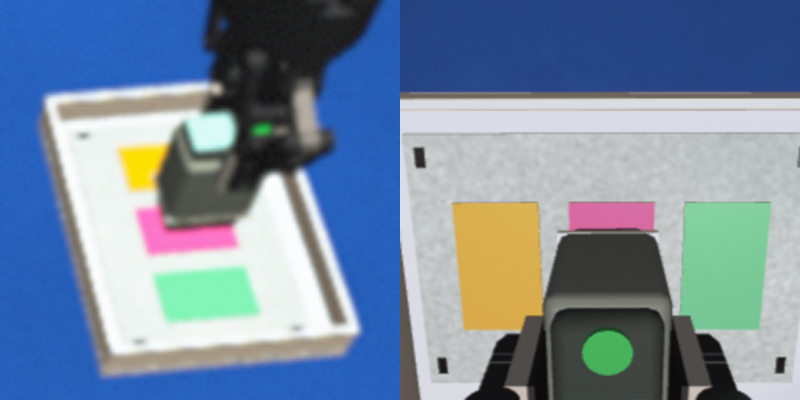

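View pics/s8.png

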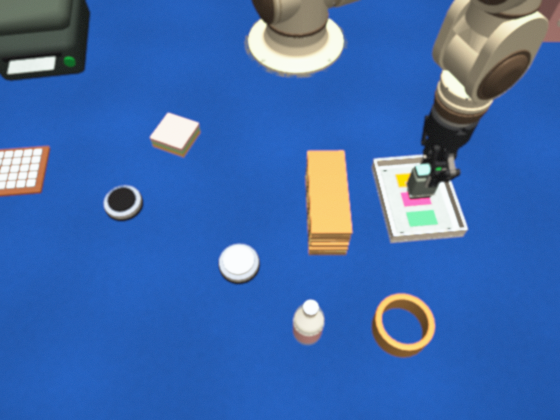

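Emit:
{"method": "apply_moves", "body": {
  "targets": [0.03,-0.03,-0.05,0,0,0,0.2,0.03,-0.03,-0.1,0,0,0,0.2,0.03,-0.03,-0.1,0,0,0,0.2,0.03,-0.03,-0.1,0,0,0,0.2,0.03,-0.03,-0.1,0,0,0,0.2]
}}

```text
time: 14.2
ee_pos: [0.4772, 0.2351, 0.0487]
tcp_rot: [180.0, -0.0, 95.8]
wrist_force: [0.5, 0.5, -1.9]
opening: 0.0328
```

Emit:
{"method": "apply_moves", "body": {
  "targets": [0,0,0,0,0,0,0.2,0,0,0,0,0,0,0.2,0,0,0,0,0,0,0.2,0,0,0,0,0,0,0.2]
}}

```text
time: 14.6
ee_pos: [0.4771, 0.2351, 0.0487]
tcp_rot: [-180.0, -0.0, 95.8]
wrist_force: [0.5, -1.0, -3.1]
opening: 0.0323
```

Run:
```python
from h import *
c=camera('wrist');save(c,'w9');o=bot.get_obs();print(o['time'],o['ee_pos'],o['tcp_rot'],o['wrist_force'],o['opening'],o['qd'].round(2))
yv=np.array([-np.sin(np.radians(5.8)),np.cos(np.radians(5.8))])
p=seg(c,(220,140,340,240),lambda r,g,b:(r-g>50)&(b-g>20));v=p[:,1].min();print(p[:,0].min(),p[:,0].max(),v)
print('pink',px2w(c,(p[:,0].min()+p[:,0].max())/2,v-.5,.007)[:2]-.028*yv)
cv2.imwrite('pics/w9z.png',cv2.resize(cv2.cvtColor(c['img'],cv2.COLOR_RGB2BGR)[180:300,210:340],None,fx=5,fy=5,interpolation=cv2.INTER_CUBIC))
for r in (206,207,208,209,210,211): print(r,px2w(c,275,r-.5,o['ee_pos'][2]-.0187)[:2]-.0235*yv)
```

```text
14.65 [0.47716285 0.23509328 0.04866961] [ 1.79997431e+02 -3.50105517e-03  9.58357447e+01] [ 0.41014727 -0.3866448  -2.03459468] 0.03231927941711841 [-0.01 -0.04 -0.1   0.05  0.01  0.03]
248.0 304.0 191.0
pink [0.47870839 0.23147785]
206 [0.47783143 0.2338309 ]
207 [0.477889   0.23326691]
208 [0.47794667 0.23270187]
209 [0.47800445 0.23213578]
210 [0.47806234 0.23156863]
211 [0.47812034 0.23100043]
```

View pics/w9z.png

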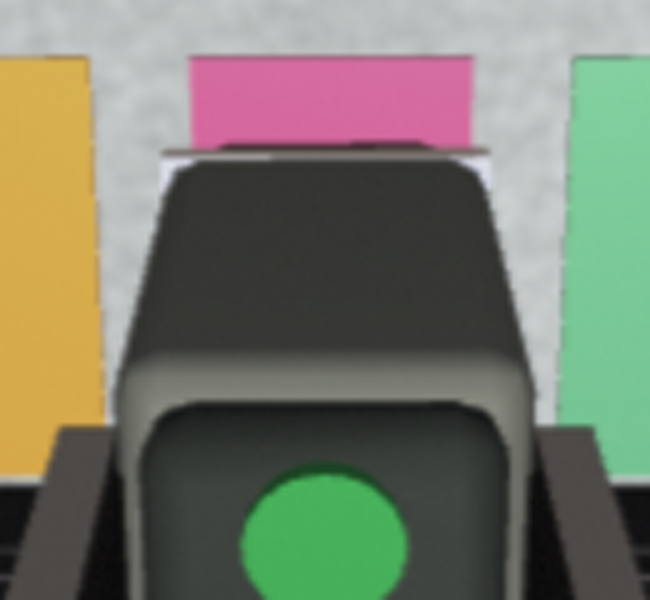

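The plate edge at about row 210 puts the foot within about 1 mm of the pink patch's middle, about 11 mm above it, aligned with it and still. I'm handing the job in.

```bash
python3 -c "
from workcell import bot
print(bot.job_done())"
```

```text
the job is handed in; nothing more can be done
None
```

I gripped the probe and pressed it on the white tile, then on the dark tile. I then carried it over the carton stack, with its foot about 50 mm above the cartons, and handed the job in at about 14.7 s of the 56 s allowed. `job_done` gives no verdict, so I can't say for certain that it passed.

- **White tile:** the wrist force rose by about 5 N. By eye, the foot was within about 2 mm of the middle, and I held it down for about 0.6 s.
- **Dark tile:** the wrist force rose by about 7–8 N, and the foot was about 4 mm from the middle. From this and the tool height, I judge that both tiles went fully down.
- **Final pose:** by the wrist camera, the foot is about 1 mm from the middle of the pink patch and about 11 mm above it. It is lined up within about 1° and upright. The arm was still, with a steady grip of 60 N commanded.
- **Other objects:** in the last scene picture, before I lowered the probe the final 3 mm, the bottle, tape roll, note block and cartons looked unmoved and both tiles were back up. I checked these by eye only. The wrist force never suggested contact with the tray or the print.

**Disagreement:** the cameras differed by up to about 3 mm. The wrist camera put the pink middle at x = 0.4787, while the fixed cameras put it at 0.476. Estimates of where the probe sits along the gripper varied from 3 to 5.4 mm. Both are inside the 10 mm tolerance.

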